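# Take the pellet die stack apart into its parts dishes

### The job

Take the stacked pellet die apart and set each part upright and flat inside the rim of its own white dish: the plunger in the smallest dish, the spacer in the second smallest, the die body in the second largest and the wide die base in the largest. Do not tip any part over, and leave the agate mortar where it is.

Things in the scene. Friction and masses are not known exactly. Their poses are not given: they have to be found in the camera images.
- die_plunger: steel plunger standing upright on its 24 mm wide head, 67 mm tall, topmost part of the stack (its foot starts 107.5 mm above the bench); it feels like a plain 24 mm cylinder over its whole height though the stem looks thinner. About 0.11 kg. Origin: centre of its underside; z up.
- spacer: plain round aluminium spacer with one thin dark line round it, 40 mm wide and 20 mm high, second from the top (its underside starts 87.5 mm above the bench). About 0.08 kg. Origin: centre of its underside; z up.
- die_body_axis (a point): point on the axis of the steel die body at its underside: a 52 mm wide, 51.5 mm high cylinder, third from the top (its underside starts 36 mm above the bench). About 0.5 kg. A small brass nipple sticks out of its side along the point's -y axis, to 44 mm from the axis; grip across the point's x axis to keep clear of it. z up.
- die_base: plain steel disc, 64 mm wide and 36 mm high, with two thin dark bands round it, bottom of the stack, standing on the bench. About 0.55 kg. Origin: centre of its underside; z up. The stack is 174 mm tall in all; its parts simply rest on one another, centred to about 2 mm.
- dish_s: round shallow white dish with a grey floor, fixed to the bench, 44 mm inside the rim, 50 mm outside, 6 mm high in all: floor 3 mm thick, rim 3 mm wide standing 3 mm above the floor; the smallest of the four, for the plunger. Origin: centre of its underside, on the bench; z up. It stands at one of six spots on the bench, 135 mm or more from the next thing's centre.
- dish_m: round shallow white dish with a grey floor, fixed to the bench, 57 mm inside the rim, 63 mm outside, 6 mm high in all: floor 3 mm thick, rim 3 mm wide standing 3 mm above the floor; the second smallest, for the spacer. Origin: centre of its underside, on the bench; z up. It stands at one of six spots on the bench, 135 mm or more from the next thing's centre.
- dish_l: round shallow white dish with a grey floor, fixed to the bench, 72 mm inside the rim, 78 mm outside, 6 mm high in all: floor 3 mm thick, rim 3 mm wide standing 3 mm above the floor; the second largest, for the die body. Origin: centre of its underside, on the bench; z up. It stands at one of six spots on the bench, 135 mm or more from the next thing's centre.
- dish_xl: round shallow white dish with a grey floor, fixed to the bench, 90 mm inside the rim, 96 mm outside, 6 mm high in all: floor 3 mm thick, rim 3 mm wide standing 3 mm above the floor; the largest, for the die base. Origin: centre of its underside, on the bench; z up. It stands at one of six spots on the bench, 135 mm or more from the next thing's centre.
- agate_mortar: loose brown agate bowl, 66 mm wide, 30 mm high, standing among the dishes; not part of the job, to be left where it is. Origin: centre of its underside; z up.

How it is judged:
By the outcome, as a careful person would: the job done as asked, in the order asked, and still so for the second after the job is handed in, with the robot touching nothing.
It also fails if it takes over 115 s, if anything falls off the work surface, if the arm or the gripper's body presses on something with over 40 N, if the wrist force passes 120 N, or if a joint passes its speed limit or range.

### The arm

A 6-joint arm with a two-finger parallel gripper is mounted at the origin on a cart in front of the work surface, level with it; the furniture and walls round the work are solid. World frame = base frame: x ahead of the robot, y to its left, z up, the work surface at z = 0. Lengths are in m, angles in degrees, forces in N, time in s.
With the tool pointing down it reaches from about 0.275 to 1 m from the base axis. Payload 8.4 kg.
Tool frame: the origin (TCP) lies at the very end of the fingers, on their centre line; the grasp point (between the pads) lies 19 mm behind it; z points along the fingers, y is the line along which they close (so a half turn about z gives the same grasp; the last joint's range is limited). The gripper opens to 85 mm and grips with 20 to 120 N. Pads are 22 mm wide; open, the fingers measure 114 mm over their backs; the gripper's body (76 mm by 85 mm) begins 54 mm behind the grasp point. The pads swing forward as they close: fully open they stand 13 mm farther back than shut.
Start: joints at [-70.268, 20.225, 93.587, -0, 66.188, -0.138], TCP at [0.212, -0.588, 0.208] pointing down, gripper open.
Joint ranges: [-150.9, 150.9], [-52.94, 120.26], [3.33, 152.33], [-74.26, 254.26], [0, 154.13], [-172.89, 172.89]. Speed limits (degrees/s): [127.2, 127.2, 159.86, 180, 180, 180].

### API

Orientations are given as [roll, pitch, yaw] about the fixed x, y, z axes, in that order (R = Rz(yaw) Ry(pitch) Rx(roll)).
In Python, from cell import ctrl, eyes, ticket gives the robot as it stands. The module is installed in compiled form; this text tells all that it offers.
- The arm moves only by the tool move_arm, never from a script. Its argument "targets" is a list of rows, each a list of 7 numbers: the shift along the tool's x, y, z in normalised numbers (1 is 80 cm), then the turn, a rotation vector about the tool's x, y, z in shares of 2 pi rad (1.0 is 2 pi rad), then the opening, from 0 (shut) to 1 (fully open). In form: [[x, y, z, ax, ay, az, jaw], ...]. A call has 1 to 12 rows; each row is the pose to reach, as a shift and turn from the pose commanded when the call began, along the tool's axes at that moment; what a row does not reach only later rows make up. A row lasts 1/12 s, in which the tool goes at most 41.7 mm and 7.16 degrees, less where a joint would pass 70% of its speed; a pose out of reach is approached as far as the arm can. A shift or turn number past 1, either way, is cut back to 1. A call with a gripper value outside its range is refused whole. The fingers move at their own pace and stop on an object; "force" is the grip in N (left out, the last holds). Time passes only in rows, so rows that repeat a pose let the fingers close. It gives the time, the measured TCP pose, the force, the opening and the grip force at its end, in the units of the state.
- ctrl.sense(): the state, without advancing time (a new reading comes with each control period).
- eyes.camera(name): name is "scene" or "top" or "wrist"; returns (picture, depth): 384x512x3 uint8, red, green, blue; 384x512 float32, m along the optical axis (not along the pixel's ray), 0 where there is no reading.
- eyes.camera_model(name): a dict with "vertical_fov" (degrees; the focal length in pixels is half the picture's height over the tangent of half this angle, whatever the lens; pixels are square), "cx", "cy" (the principal point, pixels), "k1" (the pictures are not rectified: a ray, as slopes to the right and down, at radius r is drawn at 1 + k1 r^2 times it, then the intrinsics apply), "world_from_camera" (4x4, takes a point from camera to world coordinates). Camera axes: x right, y up, looking along -z (the intrinsics and any distortion apply to the point x, -y, -z); pixel columns grow to the right and rows downward; lengths in m; the calibration is good to about 2 mm. A picture is of the moment at which its call begins: read the wrist's pose just before it. camera_model takes no time and is no camera call; for the wrist camera it gives the pose at the moment of the call.
- ticket.job_done(): hands the job in; it is judged then, once.
The state is a dict: "clock": time; "joints": joint angles; "joint_velocities": joint speeds; "joint_torque": joint torques, N m; "tcp_pos": TCP position; "tcp_rot": TCP orientation; "ft_force": force on the tool from outside, world axes, zero at the start; "moment": the same for the moment, N m; "width": finger opening in m; "grip_force": force on a finger pad.
Only numpy, scipy, OpenCV 4.12 (cv2) and the standard library are available. Lean on these libraries where they do the work, as an engineer would, in place of code of your own. Each camera call takes 0.05 s, during which the arm holds its last target. There are 200 camera calls.

## Working session

There is one attempt and no reset: what is moved stays moved. The work goes in short steps, Python scripts to look and compute and a tool call to move; the robot and the scene stay as the last step left them, time stands still between calls to the robot, and variables do not carry over. Pictures are saved under pics/ and viewed, at most 14 in all, crops included, and the job is handed in when it is done.

Besides the shell and the picture viewer there is one more tool, called after ">>>" as name(argument=value, ...), one argument or row to a line, values as JSON. move_arm: Moves the arm, as the interface text tells. Its arguments: {"type":"object","properties":{"targets":{"type":"array"},"force":{"type":"number"}},"required":["targets"]}

```bash
mkdir -p pics
cat > h.py <<'E'
import numpy as np, cv2
from cell import ctrl, eyes, ticket
def shot(n,f):
    m=eyes.camera_model(n); p,d=eyes.camera(n); cv2.imwrite('pics/'+f+'.png',p[:,:,::-1]); np.savez('pics/'+f+'.npz',p=p,d=d,W=m['world_from_camera'],k=[m['vertical_fov'],m['cx'],m['cy'],m['k1']]); return p,d,m
def load(f):
    z=np.load('pics/'+f+'.npz'); return z['p'],z['d'],z['W'],z['k']
def K(k): 
    f=192/np.tan(np.radians(k[0]/2)); return np.array([[f,0,k[1]],[0,f,k[2]],[0,0,1]])
def rays(uv,W,k):
    # invert distortion by iteration
    f=192/np.tan(np.radians(k[0]/2)); q=(np.asarray(uv,float)-[k[1],k[2]])/f; s=q.copy()
    for _ in range(20): s=q/(1+k[3]*(s**2).sum(-1,keepdims=True))
    d=np.concatenate([s[...,:1],-s[...,1:],-np.ones_like(s[...,:1])],-1)
    return d@W[:3,:3].T, W[:3,3]
def atz(uv,z,W,k):
    d,o=rays(uv,W,k); t=(z-o[2])/d[...,2:]; return o+t*d
def cloud(d,W,k):
    v,u=np.mgrid[:384,:512]; r,o=rays(np.stack([u,v],-1).reshape(-1,2),W,k)
    P=o+r*d.reshape(-1,1); P[d.reshape(-1)==0]=np.nan; return P.reshape(384,512,3)
E
python3 - <<'E'
from h import *
a=shot('top','top0')[0]; b=shot('scene','sc0')[0]
print(ctrl.sense()); print(eyes.camera_model('top'))
E
```

```text
{'clock': 0.1, 'joints': array([-7.02683661e+01,  2.02596433e+01,  9.36246825e+01,  9.73891343e-06,
        6.61898652e+01, -1.37889130e-01]), 'joint_velocities': array([-0.08310112, -0.16399375, -0.11375646, -0.01275299, -0.09109227,
        0.03840073]), 'joint_torque': array([-1.54390455e-04, -6.06355619e+01, -3.42822647e+01,  1.67596509e-04,
        4.12807727e-03,  4.11959934e-05]), 'tcp_pos': array([ 0.21226255, -0.58735347,  0.20762551]), 'tcp_rot': array([-1.79925809e+02, -1.87454244e-04,  1.98695190e+01]), 'ft_force': array([-0.49033369, -0.72134253,  0.2305028 ]), 'moment': array([0.03111777, 0.00186683, 0.04490522]), 'grip_force': 0.0, 'width': 0.08570118631546067}
{'vertical_fov': 48.355490472024066, 'cx': 249.32328659482448, 'cy': 185.47537928972622, 'k1': 0.033275206089400274, 'world_from_camera': array([[-0.02130916,  0.99228919, -0.12209867,  0.43559702],
       [-0.99944547, -0.01801723,  0.02800226,  0.02499624],
       [ 0.02558646,  0.12262767,  0.99212287,  1.04172846],
       [ 0.        ,  0.        ,  0.        ,  1.        ]])}
```

View pics/top0.png

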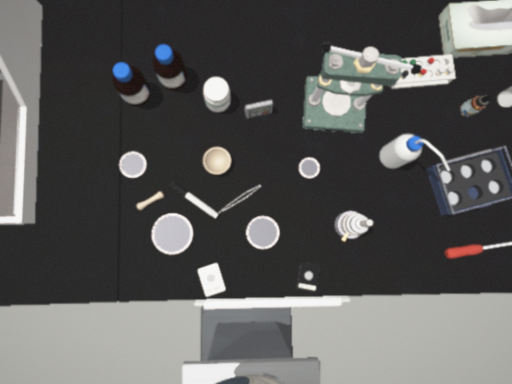

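View pics/sc0.png

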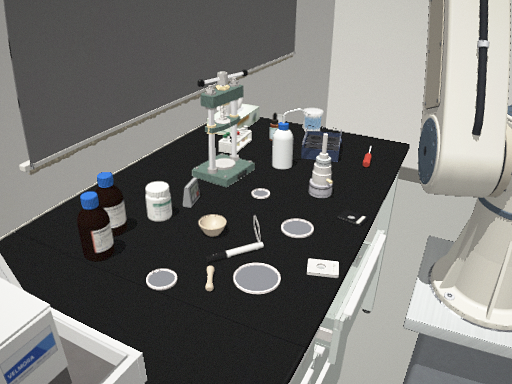

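The top view shows dish xl at about (172,234), l at (263,232), m at (133,165), s at (309,168), the mortar at (217,160) and the stack at (350,225), with its brass nipple near (346,238).

Run:
```python
from h import *
from scipy.optimize import least_squares
p,d,W,k=load('top0'); P=cloud(d,W,k)
g=p.min(2)
def circ(xy):
    c=xy.mean(0); r=least_squares(lambda q:np.hypot(*(xy-q[:2]).T)-q[2],[*c,.03],loss='soft_l1',f_scale=.001); return r.x,np.abs(r.fun).mean()
for n,(u,v),ri in [('s',(309,168),.0235),('m',(133,165),.030),('l',(263,232),.0375),('xl',(172,234),.0465)]:
    R=32; m=np.zeros(g.shape,bool); m[v-R:v+R,u-R:u+R]=g[v-R:v+R,u-R:u+R]>190
    vv,uu=np.nonzero(m); X=atz(np.stack([uu,vv],1),.006,W,k)[:,:2]; c0=atz(np.array([[u,v]]),.006,W,k)[0,:2]
    X=X[np.abs(np.hypot(*(X-c0).T)-ri)<.008]
    print(n,circ(X),len(X), np.nanmedian(P[v-3:v+4,u-3:u+4,2]))
Q=P[195:255,320:390].reshape(-1,3)
for lo,hi in [(.165,.18),(.12,.16),(.1,.112),(.082,.092),(.03,.04)]:
    q=Q[(Q[:,2]>lo)&(Q[:,2]<hi)]
    if len(q): print(lo,len(q),q.min(0),q.max(0),q.mean(0))
p2,d2,W2,k2=load('sc0');P2=cloud(d2,W2,k2)
Q=P2[125:205,295:345].reshape(-1,3)
for lo,hi in [(.112,.165),(.09,.106),(.04,.085),(.004,.034)]:
    q=Q[(Q[:,2]>lo)&(Q[:,2]<hi)]
    if len(q): print('sc',lo,len(q),circ(q[:,:2]) if len(q)>5 else 0,np.median(q,0))
print(atz(np.array([[346,238]]),.06,W,k))
# heights of everything around
Z=P[...,2]
for n,(u,v) in dict(press=(360,60),bottle=(400,150),bottle2=(415,143),mortar=(217,160),jar=(217,95),box=(260,108),brown=(165,55),pen=(201,205),tw=(240,198),clip=(308,275),rack=(475,180)).items(): print(n,P[v,u])
cv2.imwrite('pics/crop.png',cv2.resize(p[190:260,310:400,::-1],None,fx=8,fy=8,interpolation=cv2.INTER_CUBIC))
```

```text
s (array([ 0.60533917, -0.15184585,  0.022106  ]), np.float64(0.0014921463283890332)) 132 0.004021914110567737
m (array([0.61955796, 0.27860666, 0.0272036 ]), np.float64(0.002493793897492992)) 270 0.004759535112225599
l (array([ 0.44973818, -0.033288  ,  0.03586897]), np.float64(0.001693544432258395)) 259 0.0036664934463919163
xl (array([0.45035262, 0.18346347, 0.04366477]), np.float64(0.002442645359235672)) 467 0.003998364811621968
0.165 41 [ 0.4570201  -0.24763911  0.16509402] [ 0.46915651 -0.234847    0.17669328] [ 0.46258987 -0.24008622  0.1732401 ]
0.12 60 [ 0.45226031 -0.24648852  0.12021566] [ 0.4738537  -0.22910802  0.15919609] [ 0.46281618 -0.23641215  0.13146919]
0.1 156 [ 0.44385735 -0.25897947  0.10082163] [ 0.48108124 -0.22092066  0.11173008] [ 0.46172666 -0.23543537  0.10761686]
0.082 90 [ 0.43979306 -0.25374169  0.08204638] [ 0.48444404 -0.2153552   0.09195425] [ 0.46174938 -0.22739908  0.08756517]
0.03 127 [ 0.43318005 -0.26116004  0.03037537] [ 0.49473143 -0.20844264  0.0399225 ] [ 0.46514615 -0.22566929  0.03637788]
sc 0.112 115 (array([ 0.4617725 , -0.23423552,  0.
[... 292 characters left out ...]
668058393268487)) [ 0.46233838 -0.2213393   0.05875741]
sc 0.004 995 (array([-796.84018749, -298.64423969,  851.31756808]), np.float64(0.029285960031199862)) [ 0.55376635 -0.50605466  0.02454935]
[[ 0.4313698  -0.22130606  0.06      ]]
press [ 0.75757948 -0.20531642  0.28906088]
bottle [ 0.62385481 -0.33901519  0.1099073 ]
bottle2 [ 0.63265269 -0.36083051  0.13964664]
mortar [0.62640667 0.07347187 0.01173859]
jar [0.76632987 0.06826814 0.08097908]
box [ 0.7439461  -0.03253694  0.04919917]
brown [0.83435615 0.17671575 0.14679851]
pen [0.51678955 0.11281909 0.01627703]
tw [ 0.53348989  0.01904214 -0.00130436]
clip [ 0.34521066 -0.14024903  0.00127356]
rack [ 0.5640792  -0.54789464  0.02549064]
```

View pics/crop.png

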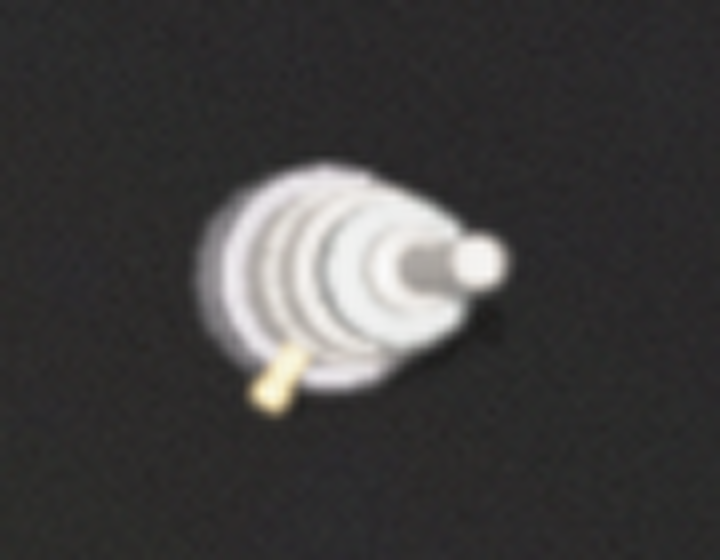

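```bash
cat >> h.py <<'E'
from scipy.spatial.transform import Rotation as Ro
def go(x,y,z,yaw):
    s=ctrl.sense(); R=Ro.from_euler('xyz',s['tcp_rot'],degrees=True); p=s['tcp_pos']
    T=Ro.from_euler('xyz',[180,0,yaw],degrees=True)
    d=R.inv().apply(np.array([x,y,z])-p)*100; r=(R.inv()*T).as_rotvec()
    print('t',round(s['clock'],2),'shift',d.round(2),'rot',r.round(3),'rows',round(max(np.linalg.norm(d)/4.17,np.degrees(np.linalg.norm(r))/7.16),1))
E
python3 - <<'E'
from h import *
p,d,W,k=load('top0')
for z in (.05,.06,.07):
    t=atz(np.array([[343.25,239.25]]),z,W,k)[0]-[.462,-.239,0]; print(z,t,np.hypot(*t[:2]),np.degrees(np.arctan2(t[1],t[0])))
# spacer/body tops by ellipse centre: plunger top px
print(atz(np.array([[310+480/8-.5,190+262/8-.5]]),.1745,W,k))
go(.462,-.239,.205,-25)
E
```

```text
0.05 [-0.03340929  0.02169928  0.05      ] 0.0398376656274218 146.99634853433997
0.06 [-0.03333865  0.02414246  0.06      ] 0.041162161753122796 144.0895143316821
0.07 [-0.033268    0.02658563  0.07      ] 0.04258586317380577 141.37041296576857
[[ 0.46264205 -0.24202721  0.1745    ]]
t 0.1 shift [ 35.33 -24.27   0.29] rot [-0.001  0.001  0.783] rows 10.3
```

Careful with the scale: shifts go in shares of 80 cm and turns go in shares of 2 pi rad. That gives: 35.4 cm / 80 = 0.4425, -24.2 cm / 80 = -0.3025, 0.957 rad / 6.2832 = 0.1523.

>>> move_arm(
  targets=[
    [0.4425, -0.3025, 0.0038, 0, 0, 0.1523, 1],
    [0.4425, -0.3025, 0.0038, 0, 0, 0.1523, 1],
    [0.4425, -0.3025, 0.0038, 0, 0, 0.1523, 1],
    [0.4425, -0.3025, 0.0038, 0, 0, 0.1523, 1],
    [0.4425, -0.3025, 0.0038, 0, 0, 0.1523, 1],
    [0.4425, -0.3025, 0.0038, 0, 0, 0.1523, 1],
    [0.4425, -0.3025, 0.0038, 0, 0, 0.1523, 1],
    [0.4425, -0.3025, 0.0038, 0, 0, 0.1523, 1],
    [0.4425, -0.3025, 0.0038, 0, 0, 0.1523, 1],
    [0.4425, -0.3025, 0.0038, 0, 0, 0.1523, 1],
    [0.4425, -0.3025, 0.0038, 0, 0, 0.1523, 1],
    [0.4425, -0.3025, 0.0038, 0, 0, 0.1523, 1],
  ],
  force=25,
)

```text
clock: 1.1
tcp_pos: [0.4657, -0.2356, 0.2051]
tcp_rot: [-179.9, 0.0, -34.8]
ft_force: [0.4, -0.4, 0.6]
width: 0.0856
grip_force: 0.0
```

Run:
```python
from h import *
shot('wrist','w1'); go(.462,-.240,.128,-35); print(eyes.camera_model('wrist')['world_from_camera'])
```

```text
t 1.15 shift [-0.05  0.33  7.7 ] rot [-0.     0.     0.005] rows 1.8
[[-5.69216070e-01  7.92547767e-01  2.18771804e-01  5.20575282e-01]
 [-8.22187966e-01 -5.48733708e-01 -1.51321729e-01 -2.74669426e-01]
 [ 1.17764898e-04 -2.66006304e-01  9.63971282e-01  3.71395720e-01]
 [ 0.00000000e+00  0.00000000e+00  0.00000000e+00  1.00000000e+00]]
```

View pics/w1.png

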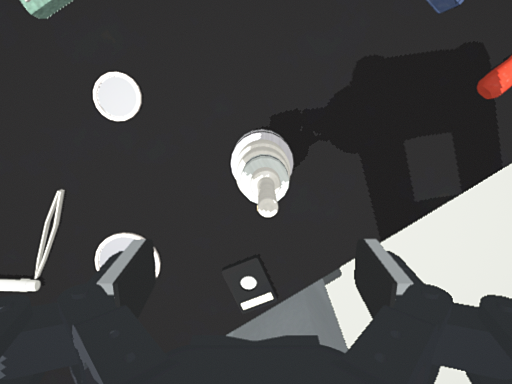

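The wrist view shows the plunger top at (267,208), the stack base near (262,160) and dish s at (117,96). The press edge is at upper left.

Run:
```python
from h import *
p,d,W,k=load('w1'); print(k)
print('pl',atz(np.array([[267.,208]]),.1745,W,k)); print('s',atz(np.array([[117,96.5]]),.006,W,k))
P=cloud(d,W,k); Q=P[120:222,225:300].reshape(-1,3)
for lo,hi in [(.165,.18),(.1,.112),(.082,.092),(.03,.04)]:
    q=Q[(Q[:,2]>lo)&(Q[:,2]<hi)]; print(lo,len(q),q.min(0),q.max(0),q.mean(0))
```

```text
[ 5.96028589e+01  2.54574743e+02  1.87445722e+02 -2.18540312e-02]
pl [[ 0.46198699 -0.24064039  0.1745    ]]
s [[ 0.60411985 -0.15239346  0.006     ]]
0.165 399 [ 0.45603856 -0.24746665  0.16502061] [ 0.46893641 -0.23463809  0.17688241] [ 0.46348198 -0.2416502   0.1739179 ]
0.1 973 [ 0.44267966 -0.26031589  0.10003816] [ 0.48209824 -0.22063129  0.1117799 ] [ 0.4667795  -0.24272556  0.10796643]
0.082 435 [ 0.44491892 -0.2629635   0.08200368] [ 0.48594981 -0.21616087  0.09185666] [ 0.47543321 -0.24315144  0.08792528]
0.03 669 [ 0.43725919 -0.27211815  0.03009578] [ 0.49475641 -0.2094826   0.03986288] [ 0.4775987  -0.24974878  0.0364405 ]
```

In the tool's units: 7.7 cm / 80 = 0.0963, 6 cm / 80 = 0.075.

>>> move_arm(
  targets=[
    [0, 0.005, 0.0125, 0, 0, 0, 1],
    [0, 0.005, 0.0375, 0, 0, 0, 1],
    [0, 0.005, 0.075, 0, 0, 0, 1],
    [0, 0.005, 0.0963, 0, 0, 0, 1],
    [0, 0.005, 0.0963, 0, 0, 0, 1],
    [0, 0.005, 0.0963, 0, 0, 0, 0.6],
    [0, 0.005, 0.0963, 0, 0, 0, 0.3],
    [0, 0.005, 0.0963, 0, 0, 0, 0.2],
    [0, 0.005, 0.0963, 0, 0, 0, 0.1],
    [0, 0.005, 0.0963, 0, 0, 0, 0],
    [0, 0.005, 0.0963, 0, 0, 0, 0],
    [0, 0.005, 0.0963, 0, 0, 0, 0],
  ],
  force=25,
)

```text
clock: 2.15
tcp_pos: [0.4615, -0.2435, 0.1292]
tcp_rot: [-180.0, -0.1, -34.9]
ft_force: [-0.7, -0.4, 6.7]
width: 0.023
grip_force: 26.4
```

Run:
```python
from h import *
s=ctrl.sense();print(s['width'],s['grip_force'],s['tcp_pos']); go(.6045,-.152,.20,-35)
```

```text
0.022980071106590998 26.40365481376648 [ 0.4614682  -0.24348478  0.12917345]
t 2.15 shift [  6.5  -15.69  -7.07] rot [-0.    -0.002  0.001] rows 4.4
```

In the tool's units: -15.7 cm / 80 = -0.1963, 6.5 cm / 80 = 0.0813.

>>> move_arm(
  targets=[
    [0, 0, -0.0063, 0, 0, 0, 0],
    [0, 0, -0.025, 0, 0, 0, 0],
    [0, 0, -0.05, 0, 0, 0, 0],
    [0.0038, -0.01, -0.075, 0, 0, 0, 0],
    [0.0163, -0.0375, -0.0875, 0, 0, 0, 0],
    [0.0325, -0.0775, -0.0875, 0, 0, 0, 0],
    [0.0488, -0.1175, -0.0875, 0, 0, 0, 0],
    [0.065, -0.1563, -0.0875, 0, 0, 0, 0],
    [0.0775, -0.1875, -0.0875, 0, 0, 0, 0],
    [0.0813, -0.1963, -0.0875, 0, 0, 0, 0],
    [0.0813, -0.1963, -0.0875, 0, 0, 0, 0],
    [0.0813, -0.1963, -0.0875, 0, 0, 0, 0],
  ],
)

```text
clock: 3.15
tcp_pos: [0.6033, -0.1516, 0.1979]
tcp_rot: [179.9, 0.1, -34.9]
ft_force: [0.2, 0.2, -0.6]
width: 0.0226
grip_force: 25.7
```

Run:
```python
from h import *
shot('wrist','w2'); go(.6045,-.152,.03,-35)
```

```text
t 3.2 shift [ 0.15 -0.12 16.8 ] rot [0.001 0.001 0.001] rows 4.0
```

View pics/w2.png

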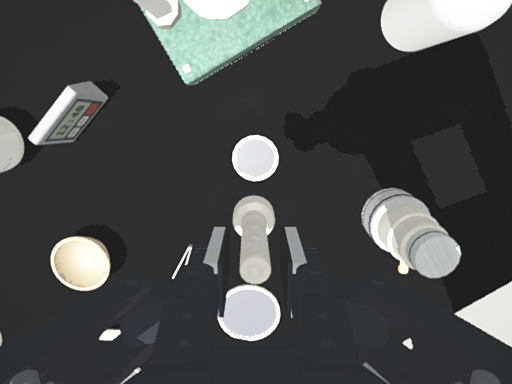

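The plunger hangs in the jaws with its head at about (254,215). Dish s is centred at (256,158), and the remaining stack stands at right.

Run:
```python
from h import *
p,d,W,k=load('w2'); print(atz(np.array([[255.8,158.3]]),.006,W,k))
P=cloud(d,W,k); q=P[200:235,225:282].reshape(-1,3); q=q[(q[:,2]>.15)&(q[:,2]<.25)]; print(len(q),q.min(0),q.max(0))
Q=P[180:285,355:470].reshape(-1,3)
for lo,hi in [(.1,.112),(.082,.092),(.03,.04)]:
    q=Q[(Q[:,2]>lo)&(Q[:,2]<hi)]; print(lo,len(q),q.min(0),q.max(0),(q.min(0)+q.max(0))/2)
```

```text
[[ 0.60414071 -0.15236141  0.006     ]]
1378 [ 0.59197638 -0.16642808  0.17748819] [ 0.62097807 -0.13750897  0.23398787]
0.1 1728 [ 0.44308565 -0.26032736  0.1000151 ] [ 0.48296359 -0.22036272  0.11055024] [ 0.46302462 -0.24034504  0.10528267]
0.082 666 [ 0.44706118 -0.26282562  0.08201517] [ 0.48675465 -0.2158044   0.09199584] [ 0.46690791 -0.23931501  0.0870055 ]
0.03 803 [ 0.44500423 -0.27158234  0.0300402 ] [ 0.49475566 -0.2084794   0.03999516] [ 0.46987994 -0.24003087  0.03501768]
```

In the tool's units: 17.3 cm / 80 = 0.2163, 17.2 cm / 80 = 0.215.

>>> move_arm(
  targets=[
    [0.0013, -0.0013, 0.025, 0, 0, 0, 0],
    [0.0013, -0.0013, 0.0625, 0, 0, 0, 0],
    [0.0013, -0.0013, 0.1063, 0, 0, 0, 0],
    [0.0013, -0.0013, 0.15, 0, 0, 0, 0],
    [0.0013, -0.0013, 0.1813, 0, 0, 0, 0],
    [0.0013, -0.0013, 0.2, 0, 0, 0, 0],
    [0.0013, -0.0013, 0.2075, 0, 0, 0, 0],
    [0.0013, -0.0013, 0.2113, 0, 0, 0, 0],
    [0.0013, -0.0013, 0.2138, 0, 0, 0, 0],
    [0.0013, -0.0013, 0.215, 0, 0, 0, 0],
    [0.0013, -0.0013, 0.2163, 0, 0, 0, 0],
    [0.0013, -0.0013, 0.2163, 0, 0, 0, 0],
  ],
)

```text
clock: 4.2
tcp_pos: [0.606, -0.1517, 0.0262]
tcp_rot: [-180.0, -0.1, -35.0]
ft_force: [0.1, 0.2, -0.7]
width: 0.0228
grip_force: 25.8
```

Run:
```python
from h import *
s=ctrl.sense();print(s['ft_force'],s['tcp_pos'],s['width'])
```

```text
[ 0.12363731  0.24054051 -0.74705146] [ 0.60600732 -0.15171539  0.02622642] 0.0228317384625593
```

No contact yet, so I keep lowering slowly.

In the tool's units: 0.2 cm / 80 = 0.0025, 0.15 cm / 80 = 0.0019.

>>> move_arm(
  targets=[
    [0, 0, 0.0006, 0, 0, 0, 0],
    [0, 0, 0.0013, 0, 0, 0, 0],
    [0, 0, 0.0019, 0, 0, 0, 0],
    [0, 0, 0.0025, 0, 0, 0, 0],
    [0, 0, 0.0025, 0, 0, 0, 0],
  ],
)

```text
clock: 4.62
tcp_pos: [0.6063, -0.1516, 0.0247]
tcp_rot: [-180.0, -0.1, -35.0]
ft_force: [-2.5, 1.1, 10.1]
width: 0.023
grip_force: 26.7
```

In the tool's units: -14 cm / 80 = -0.175, -12.5 cm / 80 = -0.1563.

>>> move_arm(
  targets=[
    [0, 0, 0, 0, 0, 0, 0.35],
    [0, 0, 0, 0, 0, 0, 0.5],
    [0, 0, 0, 0, 0, 0, 0.7],
    [0, 0, 0, 0, 0, 0, 0.8],
    [0, 0, -0.0063, 0, 0, 0, 0.9],
    [0, 0, -0.025, 0, 0, 0, 0.9],
    [0, 0, -0.0625, 0, 0, 0, 1],
    [0, 0, -0.1125, 0, 0, 0, 1],
    [0, 0, -0.1563, 0, 0, 0, 1],
    [0, 0, -0.175, 0, 0, 0, 1],
    [0, 0, -0.175, 0, 0, 0, 1],
  ],
)

```text
clock: 5.53
tcp_pos: [0.6081, -0.1522, 0.1683]
tcp_rot: [-179.8, -0.4, -35.0]
ft_force: [-0.3, -0.2, -0.1]
width: 0.0854
grip_force: 0.0
```

Run:
```python
from h import *
shot('wrist','w3'); go(.463,-.2405,.16,-35); go(.463,-.2405,.0935,-35)
```

```text
t 5.58 shift [-6.7  15.51  0.52] rot [-0.002 -0.004  0.001] rows 4.1
t 5.58 shift [-6.73 15.52  7.17] rot [-0.002 -0.004  0.001] rows 4.4
```

View pics/w3.png

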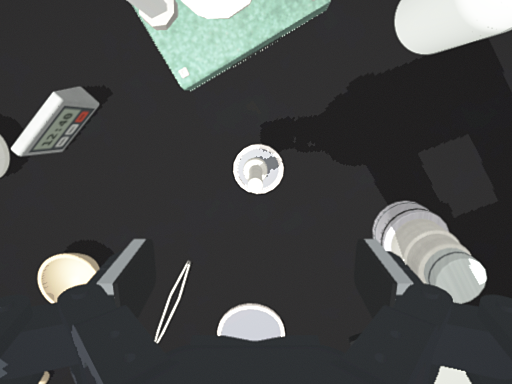

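The plunger stands upright in its dish at (257,172). Next is the spacer.

In the tool's units: 15.5 cm / 80 = 0.1938, 14 cm / 80 = 0.175, -0.004 rad / 6.2832 = -0.0006.

>>> move_arm(
  targets=[
    [-0.0125, 0.0313, 0, 0, -0.0003, 0, 1],
    [-0.0338, 0.075, 0.0038, 0, -0.0006, 0, 1],
    [-0.055, 0.125, 0.0063, 0, -0.0006, 0, 1],
    [-0.075, 0.175, 0.0063, 0, -0.0006, 0, 1],
    [-0.0838, 0.1938, 0.0188, 0, -0.0006, 0, 1],
    [-0.0838, 0.1938, 0.0438, 0, -0.0006, 0, 1],
    [-0.0838, 0.1938, 0.0688, 0, -0.0006, 0, 1],
    [-0.0838, 0.1938, 0.08, 0, -0.0006, 0, 1],
    [-0.0838, 0.1938, 0.085, 0, -0.0006, 0, 1],
    [-0.0838, 0.1938, 0.085, 0, -0.0006, 0, 1],
    [-0.0838, 0.1938, 0.085, 0, -0.0006, 0, 1],
  ],
)

```text
clock: 6.5
tcp_pos: [0.462, -0.24, 0.0953]
tcp_rot: [180.0, 0.3, -34.9]
ft_force: [-0.1, -0.6, -0.8]
width: 0.0856
grip_force: 0.0
```

Run:
```python
from h import *
print(ctrl.sense()['tcp_pos']);go(.463,-.2405,.0925,-35)
```

```text
[ 0.461957   -0.23996272  0.09527479]
t 6.5 shift [ 0.12 -0.02  0.28] rot [0.    0.004 0.001] rows 0.1
```

In the tool's units: 0.2 cm / 80 = 0.0025, 0.1 cm / 80 = 0.0013, 0.004 rad / 6.2832 = 0.0006.

>>> move_arm(
  targets=[
    [0.0013, 0, 0.0025, 0, 0.0006, 0, 1],
    [0.0013, 0, 0.0025, 0, 0.0006, 0, 0.7],
    [0.0013, 0, 0.0025, 0, 0.0006, 0, 0.6],
    [0.0013, 0, 0.0025, 0, 0.0006, 0, 0.5],
    [0.0013, 0, 0.0025, 0, 0.0006, 0, 0.4],
    [0.0013, 0, 0.0025, 0, 0.0006, 0, 0.3],
    [0.0013, 0, 0.0025, 0, 0.0006, 0, 0.2],
    [0.0013, 0, 0.0025, 0, 0.0006, 0, 0.2],
    [0.0013, 0, 0.0025, 0, 0.0006, 0, 0.2],
    [0.0013, 0, 0.0025, 0, 0.0006, 0, 0.2],
  ],
  force=30,
)

```text
clock: 7.33
tcp_pos: [0.4625, -0.2407, 0.0933]
tcp_rot: [-180.0, 0.0, -35.0]
ft_force: [-0.2, -0.6, -0.2]
width: 0.017
grip_force: 0.0
```

Run:
```python
from h import *
print(ctrl.sense()['tcp_pos']);go(.6195,.279,.18,-35)
```

```text
[ 0.46250949 -0.24070741  0.09328288]
t 7.33 shift [-16.92 -51.59  -8.67] rot [-0.     0.     0.001] rows 13.2
```

The jaws closed to 17 mm without gripping anything. I'll look before moving again.

Run:
```python
from h import *
a=shot('wrist','w4')[0]; b=shot('scene','sc4')[0]
c=cv2.resize(b[110:210,260:380],(600,500)); cv2.imwrite('pics/m4.png',np.hstack([c[:,:400],cv2.resize(a,(400,500))])[:,:,::-1])
P=cloud(*[load('sc4')[i] for i in (1,2,3)]); print([P[v,320].round(3) for v in range(130,200,4)])
```

```text
[array([ 0.474, -0.233,  0.186]), array([ 0.468, -0.217,  0.181]), array([ 0.468, -0.219,  0.169]), array([ 0.465, -0.213,  0.161]), array([ 0.468, -0.224,  0.145]), array([ 0.468, -0.228,  0.133]), array([ 0.465, -0.223,  0.123]), array([ 0.467, -0.232,  0.108]), array([ 0.462, -0.22 ,  0.102]), array([ 0.461, -0.219,  0.091]), array([ 0.459, -0.216,  0.081]), array([ 0.458, -0.215,  0.07 ]), array([ 0.457, -0.216,  0.057]), array([ 0.456, -0.214,  0.047]), array([ 0.452, -0.207,  0.039]), array([ 0.453, -0.213,  0.024]), array([ 0.452, -0.212,  0.012]), array([ 0.451, -0.212,  0.   ])]
```

View pics/m4.png

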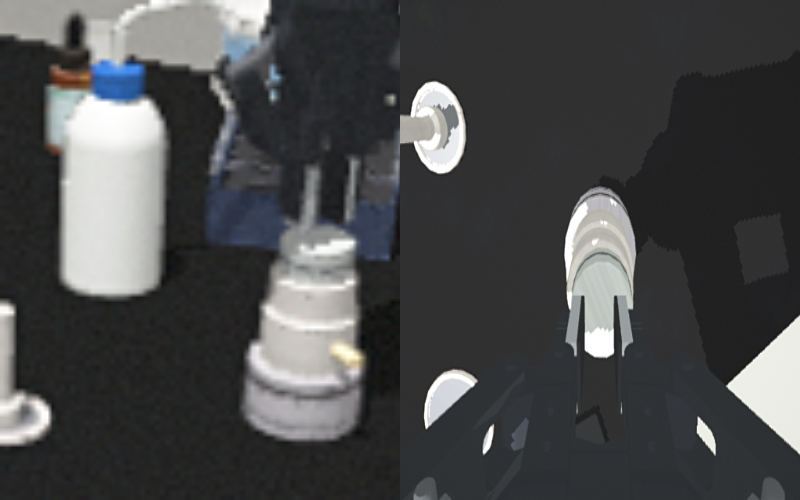

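The fingertips have closed just above the spacer's top face, and the spacer is still in place. I'll measure where the tips sit relative to the TCP.

Run:
```python
from h import *
for f,t in (('w4',[.4625,-.2407,.0933]),('w3',[.6081,-.1522,.1683]),('w2',[.6033,-.1516,.1979])):
    p,d,W,k=load(f); P=cloud(d,W,k)
    R=Ro.from_euler('xyz',[180,0,-35],degrees=True)
    L=(R.inv().apply(P.reshape(-1,3)-t)).reshape(384,512,3)
    print(f)
    m=(np.abs(L[...,0])<.013)&(L[...,2]<.03)&(L[...,2]>-.06)&(np.abs(L[...,1])<.06)
    if f=='w4': print('spacer',(R.apply(L[195:215,:][:, 240:280].reshape(-1,3))+t)[::60].round(4)[:6])
    for s in (-1,1):
        for x0 in (-.01,0,.01):
            q=L[m&(L[...,1]*s>.005)&(abs(L[...,0]-x0)<.004)]
            if len(q): print(s,x0,len(q),q.min(0).round(4),np.percentile(q,98,axis=0).round(4))
print(ctrl.sense()['tcp_pos'])
```

```text
w4
spacer [[ 0.4818 -0.2431  0.0926]
 [ 0.4774 -0.2525  0.1001]
 [ 0.4818 -0.2435  0.0985]
 [ 0.4775 -0.2525  0.1054]
 [ 0.4814 -0.2433  0.102 ]
 [ 0.4769 -0.2521  0.1078]]
-1 -0.01 209 [-0.0129 -0.0236 -0.0599] [-0.0063 -0.0052  0.0058]
-1 0 411 [-0.004  -0.0269 -0.06  ] [ 0.0039 -0.0052  0.0264]
-1 0.01 1591 [ 0.006  -0.0254 -0.06  ] [ 0.0127 -0.0061  0.0256]
1 -0.01 127 [-0.013   0.0051 -0.06  ] [-0.0061  0.0072 -0.0141]
1 0 316 [-0.004  0.005 -0.06 ] [0.0039 0.0244 0.0265]
1 0.01 1541 [ 0.006  0.005 -0.06 ] [0.0126 0.021  0.0255]
w3
-1 -0.01 226 [-0.0114 -0.0447 -0.0599] [-0.0061 -0.0436 -0.0383]
-1 0 374 [-0.004  -0.0447 -0.06  ] [ 0.0038 -0.0436 -0.0376]
-1 0.01 764 [ 0.006  -0.0582 -0.06  ] [ 0.0112 -0.0438 -0.0399]
1 -0.01 221 [-0.0116  0.0407 -0.0599] [-0.0061  0.0418 -0.0376]
1 0 383 [-0.004   0.0409 -0.0599] [ 0.0038  0.0418 -0.0377]
1 0.01 802 [ 0.006   0.0408 -0.06  ] [ 0.0113  0.0546 -0.0402]
w2
-1 -0.01 99 [-0.0113 -0.0132 -0.0599] [-0.0061 -0.0091  0.0109]
-1 0 543 [-0.004  -0.0141 -0.06  ] [ 0.0039 -0.0053  0.0107]
-1 0.01 1186 [ 0.006  -0.0267 -0.06  ] [ 0.0116 -0.0056  0.0159]
1 -0.01 94 [-0.0106  0.0056 -0.06  ] [-0.0062  0.0101  0.0117]
1 0 250 [-0.004   0.0054 -0.0599] [0.0038 0.0101 0.0109]
1 0.01 1074 [ 0.006  0.005 -0.06 ] [0.0117 0.0232 0.0111]
[ 0.46250252 -0.24068394  0.09327325]
```

Run:
```python
from h import *
R=Ro.from_euler('xyz',[180,0,-35],degrees=True)
for f,t,px in (('w4',[.4625,-.2407,.0933],[(229,229),(229,235),(229,250),(288,230),(288,250)]),('w3',[.608,-.152,.1655],[(138,243),(130,255),(120,270),(370,243),(380,258)]),('w2',[.6033,-.1516,.198],[(216,231),(216,240),(216,255),(292,231),(296,255)])):
    p,d,W,k=load(f); P=cloud(d,W,k)
    for u,v in px: print(f,u,v,p[v,u],d[v,u],(R.inv().apply(P[v,u]-t)*1000).round(1))
```

```text
w4 229 229 [155 161 162] 0.146258 [ 11.  -12.7 -30.2]
w4 229 235 [157 163 164] 0.1387955 [ 11.5 -12.1 -37.8]
w4 229 250 [40 41 41] 0.12584455 [ 11.2 -11.1 -51.3]
w4 288 230 [150 156 158] 0.14453687 [ 11.3  12.9 -31.9]
w4 288 250 [153 159 160] 0.12511432 [ 11.6  11.  -52. ]
w3 138 243 [152 157 158] 0.1307106 [ 11.5 -46.9 -49.2]
w3 130 255 [151 157 159] 0.12243694 [ 10.7 -47.  -58. ]
w3 120 270 [154 160 161] 0.11138371 [ 10.9 -46.2 -69.4]
w3 370 243 [152 158 159] 0.13161233 [ 11.2  44.1 -48.2]
w3 380 258 [154 160 161] 0.11954662 [ 11.1  43.6 -60.7]
w2 216 231 [151 156 158] 0.14406922 [ 11.  -18.1 -32.3]
w2 216 240 [150 156 158] 0.13508472 [ 11.  -17.1 -41.6]
w2 216 255 [150 156 157] 0.1227128 [ 10.9 -15.7 -54.5]
w2 292 231 [151 156 158] 0.14340892 [ 11.3  14.5 -33. ]
w2 296 255 [149 155 156] 0.12169945 [ 11.4  13.5 -55.5]
```

The visible tips sit about 26 mm (shut) to 39 mm (open) behind the reported TCP, which explains the miss. I'll correct for that by going about 31 mm lower.

In the tool's units: 3.1 cm / 80 = 0.0388, 2.8 cm / 80 = 0.035.

>>> move_arm(
  targets=[
    [0, 0, 0, 0, 0, 0, 0.6],
    [0, 0, 0, 0, 0, 0, 0.9],
    [0, 0, 0, 0, 0, 0, 1],
    [0, 0, 0, 0, 0, 0, 1],
    [0, 0, 0, 0, 0, 0, 1],
    [0, 0, 0, 0, 0, 0, 1],
    [0, 0, 0.0125, 0, 0, 0, 1],
    [0, 0, 0.025, 0, 0, 0, 1],
    [0, 0, 0.035, 0, 0, 0, 1],
    [0, 0, 0.0388, 0, 0, 0, 1],
    [0, 0, 0.0388, 0, 0, 0, 1],
    [0, 0, 0.0388, 0, 0, 0, 1],
  ],
)

```text
clock: 8.43
tcp_pos: [0.4623, -0.2406, 0.0618]
tcp_rot: [180.0, 0.1, -35.0]
ft_force: [1.0, -0.2, -0.1]
width: 0.0853
grip_force: 0.0
```

Run:
```python
from h import *
go(.463,-.2405,.062,-35)
a=shot('wrist','w5')[0]; b=shot('scene','sc5')[0]
c=cv2.resize(b[110:210,260:380],(600,500)); cv2.imwrite('pics/m5.png',np.hstack([c[:,:400],cv2.resize(a,(400,500))])[:,:,::-1])
```

```text
t 8.43 shift [ 0.06 -0.05 -0.02] rot [0.    0.001 0.001] rows 0.0
```

View pics/m5.png

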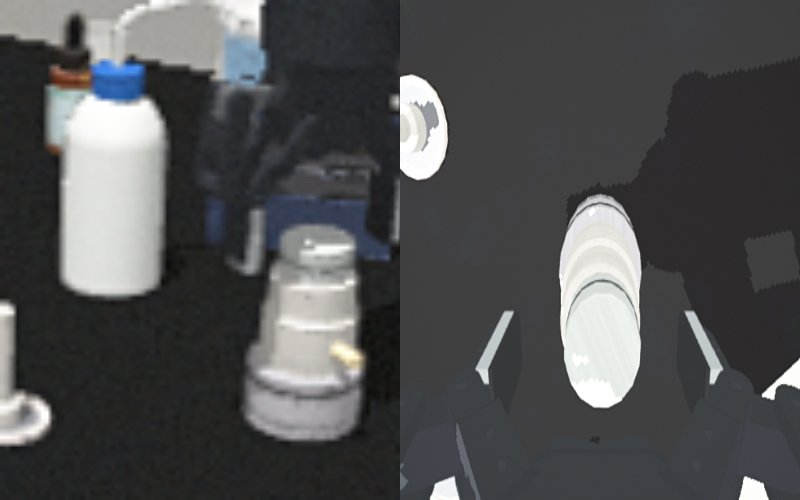

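The open fingers straddle the spacer evenly, with the tips just below its top face. Closing now.

>>> move_arm(
  targets=[
    [0, 0, 0, 0, 0, 0, 0.7],
    [0, 0, 0, 0, 0, 0, 0.6],
    [0, 0, 0, 0, 0, 0, 0.5],
    [0, 0, 0, 0, 0, 0, 0.4],
    [0, 0, 0, 0, 0, 0, 0.35],
    [0, 0, 0, 0, 0, 0, 0.3],
    [0, 0, 0, 0, 0, 0, 0.3],
    [0, 0, 0, 0, 0, 0, 0.3],
    [0, 0, 0, 0, 0, 0, 0.3],
  ],
  force=30,
)

```text
clock: 9.28
tcp_pos: [0.4631, -0.2411, 0.0632]
tcp_rot: [-180.0, -0.1, -35.0]
ft_force: [-1.1, 0.4, 8.9]
width: 0.0394
grip_force: 34.9
```

Run:
```python
from h import *
R=Ro.from_euler('xyz',[180,0,-35],degrees=True)
print(ctrl.sense()['tcp_pos']); shot('wrist','w6')
p,d,W,k=load('w6'); L=R.inv().apply(cloud(d,W,k).reshape(-1,3)-ctrl.sense()['tcp_pos'])
q=L[(np.abs(L[:,0]-.0112)<.001)&(np.abs(L[:,1])>.021)&(np.abs(L[:,1])<.032)&(L[:,2]<.01)]; print('tip',np.sort(q[:,2])[-8:].round(4))
go(.6195,.279,.14,-35)
```

```text
[ 0.46309043 -0.24111933  0.06320268]
tip [-0.0035 -0.0014  0.0001  0.0026  0.0059  0.006   0.0067  0.0085]
t 9.33 shift [-16.97 -51.59  -7.7 ] rot [-0.    -0.001  0.001] rows 13.2
```

>>> move_arm(
  targets=[
    [0, 0, -0.0063, 0, 0, 0, 0.3],
    [0, 0, -0.025, 0, 0, 0, 0.3],
    [0, 0, -0.05, 0, 0, 0, 0.3],
    [0, 0, -0.075, 0, 0, 0, 0.3],
    [-0.0063, -0.0188, -0.0938, 0, 0, 0, 0.3],
    [-0.0188, -0.0563, -0.0963, 0, 0, 0, 0.3],
    [-0.0313, -0.095, -0.0963, 0, 0, 0, 0.3],
    [-0.045, -0.1375, -0.0963, 0, 0, 0, 0.3],
    [-0.0588, -0.1788, -0.0963, 0, 0, 0, 0.3],
    [-0.0725, -0.22, -0.0963, 0, 0, 0, 0.3],
    [-0.0863, -0.2613, -0.0963, 0, 0, 0, 0.3],
    [-0.1, -0.3038, -0.0963, 0, 0, 0, 0.3],
  ],
)

```text
clock: 10.33
tcp_pos: [0.5362, 0.006, 0.1395]
tcp_rot: [180.0, -0.0, -35.0]
ft_force: [1.0, -0.4, -1.4]
width: 0.0388
grip_force: 30.4
```

Run:
```python
from h import *
s=ctrl.sense();print(s['width'],s['grip_force']);go(.6195,.279,.14,-35)
```

```text
0.03881631434011626 30.385167002677917
t 10.33 shift [ -8.82 -27.15  -0.05] rot [ 0.    -0.     0.001] rows 6.8
```

In the tool's units: -27.2 cm / 80 = -0.34, -26.4 cm / 80 = -0.33.

>>> move_arm(
  targets=[
    [-0.0125, -0.0413, 0, 0, 0, 0, 0.3],
    [-0.025, -0.0825, 0, 0, 0, 0, 0.3],
    [-0.0388, -0.1238, 0, 0, 0, 0, 0.3],
    [-0.0525, -0.165, 0, 0, 0, 0, 0.3],
    [-0.0663, -0.2063, 0, 0, 0, 0, 0.3],
    [-0.0788, -0.2438, 0, 0, 0, 0, 0.3],
    [-0.09, -0.2775, 0, 0, 0, 0, 0.3],
    [-0.1, -0.3075, 0, 0, 0, 0, 0.3],
    [-0.1075, -0.33, 0, 0, 0, 0, 0.3],
    [-0.1113, -0.34, 0, 0, 0, 0, 0.3],
    [-0.1113, -0.34, 0, 0, 0, 0, 0.3],
    [-0.1113, -0.34, 0, 0, 0, 0, 0.3],
  ],
)

```text
clock: 11.33
tcp_pos: [0.6186, 0.2777, 0.139]
tcp_rot: [179.9, 0.0, -34.9]
ft_force: [-0.1, -0.7, 0.2]
width: 0.0388
grip_force: 30.4
```

Run:
```python
from h import *
shot('wrist','w7'); go(.6195,.279,-.0203,-35)
```

```text
t 11.38 shift [-0.03 -0.23 15.94] rot [0.001 0.    0.001] rows 3.8
```

View pics/w7.png

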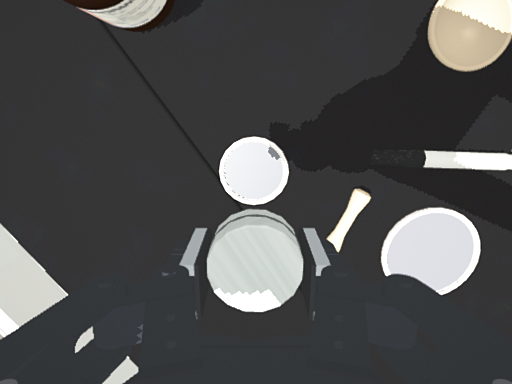

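The spacer is held level at about (255,260). Dish m is centred at (254,171), dish xl at (431,252), and a spatula lies near (350,215).

Run:
```python
from h import *
p,d,W,k=load('w7'); print(atz(np.array([[254,171.],[431,252]]),.006,W,k)); P=cloud(d,W,k)
L=P[205:300,205:305].reshape(-1,3); L=L[(L[:,2]>.15)&(L[:,2]<.19)]
print('top',L[:,2].max(),np.percentile(L[:,2],[1,10,50,90]),'c',atz(np.array([[255,261.]]),.184,W,k))
print('spatula',P[190,360],P[238,335])
```

```text
[[0.61997616 0.27889341 0.006     ]
 [0.45308787 0.18246853 0.006     ]]
top 0.1899826458554679 [0.16675793 0.17577231 0.18400465 0.18486791] c [[0.62215511 0.27685978 0.184     ]]
spatula [0.55149907 0.20904569 0.01266241] [0.52519295 0.25220375 0.01487342]
```

In the tool's units: 15.85 cm / 80 = 0.1981, 15.6 cm / 80 = 0.195.

>>> move_arm(
  targets=[
    [-0.0025, -0.0019, 0.025, 0, 0, 0, 0.3],
    [-0.0025, -0.0019, 0.0625, 0, 0, 0, 0.3],
    [-0.0025, -0.0019, 0.1, 0, 0, 0, 0.3],
    [-0.0025, -0.0019, 0.1375, 0, 0, 0, 0.3],
    [-0.0025, -0.0019, 0.1688, 0, 0, 0, 0.3],
    [-0.0025, -0.0019, 0.1863, 0, 0, 0, 0.3],
    [-0.0025, -0.0019, 0.1925, 0, 0, 0, 0.3],
    [-0.0025, -0.0019, 0.195, 0, 0, 0, 0.3],
    [-0.0025, -0.0019, 0.1963, 0, 0, 0, 0.3],
    [-0.0025, -0.0019, 0.1975, 0, 0, 0, 0.3],
    [-0.0025, -0.0019, 0.1981, 0, 0, 0, 0.3],
    [-0.0025, -0.0019, 0.1981, 0, 0, 0, 0.3],
  ],
)

```text
clock: 12.38
tcp_pos: [0.619, 0.2809, -0.0181]
tcp_rot: [-179.9, -0.1, -35.0]
ft_force: [-0.2, -0.8, -0.8]
width: 0.0391
grip_force: 30.4
```

In the tool's units: 0.3 cm / 80 = 0.0038, 0.25 cm / 80 = 0.0031.

>>> move_arm(
  targets=[
    [0, 0, 0.0006, 0, 0, 0, 0.3],
    [0, 0, 0.0013, 0, 0, 0, 0.3],
    [0, 0, 0.0019, 0, 0, 0, 0.3],
    [0, 0, 0.0025, 0, 0, 0, 0.3],
    [0, 0, 0.0031, 0, 0, 0, 0.3],
    [0, 0, 0.0038, 0, 0, 0, 0.3],
  ],
)

```text
clock: 12.88
tcp_pos: [0.6194, 0.2812, -0.0192]
tcp_rot: [-179.9, -0.1, -35.0]
ft_force: [-7.4, -4.0, 25.7]
width: 0.0389
grip_force: 47.3
```

In the tool's units: -0.15 cm / 80 = -0.0019, -0.1 cm / 80 = -0.0013.

>>> move_arm(
  targets=[
    [0, 0, -0.0013, 0, 0, 0, 0.3],
    [0, 0, -0.0019, 0, 0, 0, 0.3],
    [0, 0, -0.0019, 0, 0, 0, 0.3],
  ],
)

```text
clock: 13.13
tcp_pos: [0.6192, 0.2811, -0.0188]
tcp_rot: [-179.9, -0.1, -35.0]
ft_force: [-3.3, -2.3, 10.7]
width: 0.0389
grip_force: 38.0
```

Run:
```python
from h import *
s=ctrl.sense();print(s['ft_force'],s['tcp_pos'],s['moment'])
a=shot('wrist','w8')[0]; b=shot('scene','sc8')[0]
cv2.imwrite('pics/m8.png',np.hstack([cv2.resize(b[220:300,120:200],(400,400)),cv2.resize(a[120:384,124:388],(400,400))])[:,:,::-1])
p,d,W,k=load('w8'); P=cloud(d,W,k); L=P[205:300,205:305].reshape(-1,3); L=L[(L[:,2]>.015)&(L[:,2]<.04)];print(np.percentile(L[:,2],[50,90]))
```

```text
[-3.27413819 -2.33128843 10.68174863] [ 0.61918636  0.28105627 -0.01878867] [0.01590055 0.42686953 0.01002414]
[0.02628949 0.02713836]
```

View pics/m8.png

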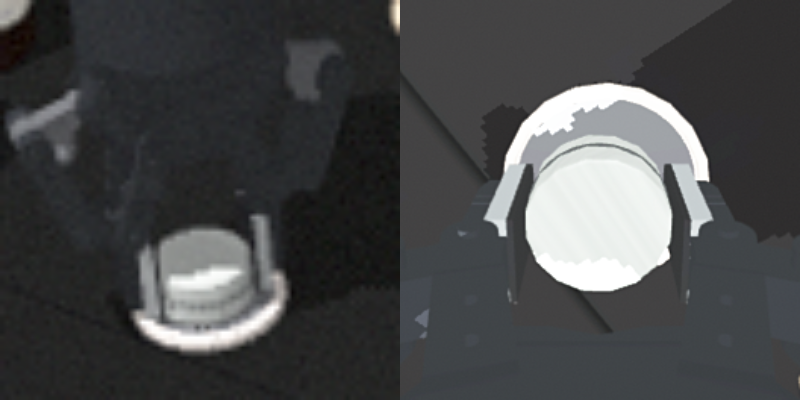

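Fingertips may be resting on the rim, with the spacer a few mm above the floor. I'll check that it is centred.

Run:
```python
from h import *
p,d,W,k=load('w8'); P=cloud(d,W,k)
c=lambda x,y:(124+(x-400)*.66,120+y*.66)
print('spacer c',atz(np.array([c(598,213)]),.0255,W,k)); 
print('rim top outer',atz(np.array([c(607,83)]),.006,W,k),'L/R',atz(np.array([c(505,165),c(709,165)]),.006,W,k))
R=Ro.from_euler('xyz',[180,0,-35],degrees=True)
for u in (190,193,196,199): 
  for v in range(224,240,4): print(u,v,p[v,u],P[v,u].round(4))
```

```text
spacer c [[0.62253895 0.280386   0.0255    ]]
rim top outer [[0.6463891  0.26062048 0.006     ]] L/R [[0.6431324  0.30004166 0.006     ]
 [0.60814575 0.24988009 0.006     ]]
190 224 [46 44 45] [6.447e-01 3.021e-01 3.000e-04]
190 228 [45 43 44] [0.6433 0.303  0.001 ]
190 232 [44 43 43] [0.6417 0.3041 0.0013]
190 236 [43 40 41] [0.64   0.3055 0.001 ]
193 224 [131 126 121] [0.644  0.3007 0.001 ]
193 228 [249 243 238] [0.6437 0.2997 0.0065]
193 232 [255 255 255] [0.642  0.3012 0.0058]
193 236 [205 213 215] [0.6436 0.2969 0.019 ]
196 224 [255 254 253] [0.6445 0.2972 0.0069]
196 228 [231 231 229] [0.6437 0.2972 0.01  ]
196 232 [199 207 209] [0.6435 0.2961 0.0157]
196 236 [200 207 210] [0.6429 0.296  0.0188]
199 224 [254 253 251] [0.6436 0.2963 0.0063]
199 228 [220 220 219] [0.6429 0.2962 0.0099]
199 232 [200 208 209] [0.6426 0.2955 0.0147]
199 236 [201 208 209] [0.6423 0.2946 0.0196]
```

Fingertips are at rim height, and the spacer is centred within 3 mm and about 2 to 3 mm above the floor. Releasing gently.

In the tool's units: -15 cm / 80 = -0.1875, -0.05 cm / 80 = -0.0006.

>>> move_arm(
  targets=[
    [0, 0, -0.0006, 0, 0, 0, 0.3],
    [0, 0, -0.0006, 0, 0, 0, 0.47],
    [0, 0, -0.0006, 0, 0, 0, 0.5],
    [0, 0, -0.0006, 0, 0, 0, 0.6],
    [0, 0, -0.0006, 0, 0, 0, 0.75],
    [0, 0, -0.0006, 0, 0, 0, 0.9],
    [0, 0, -0.0063, 0, 0, 0, 1],
    [0, 0, -0.025, 0, 0, 0, 1],
    [0, 0, -0.0625, 0, 0, 0, 1],
    [0, 0, -0.1125, 0, 0, 0, 1],
    [0, 0, -0.1625, 0, 0, 0, 1],
    [0, 0, -0.1875, 0, 0, 0, 1],
  ],
  force=20,
)

```text
clock: 14.23
tcp_pos: [0.6205, 0.2816, 0.1358]
tcp_rot: [-179.7, -0.2, -35.0]
ft_force: [-0.3, -0.2, 0.4]
width: 0.0853
grip_force: 0.0
```

Run:
```python
from h import *
shot('wrist','w9'); p,d,W,k=load('w9'); P=cloud(d,W,k)
m=(P[...,2]>.015)&(P[...,2]<.03)&(np.hypot(P[...,0]-.62,P[...,1]-.279)<.03)
q=P[m]; t=q[q[:,2]>.019]; print(len(q),q.min(0),q.max(0),np.percentile(t[:,2],[5,50,95]), t.mean(0))
go(.463,-.2405,.11,-35)
```

```text
1666 [0.59972455 0.26253482 0.01500524] [0.63905486 0.30211728 0.02652258] [0.02250603 0.02375866 0.02484353] [0.61976877 0.28192389 0.02372196]
t 14.28 shift [16.91 51.98  2.48] rot [-0.009 -0.005  0.001] rows 13.1
```

In the tool's units: 45 cm / 80 = 0.5625, 41.8 cm / 80 = 0.5225, -0.009 rad / 6.2832 = -0.0014.

>>> move_arm(
  targets=[
    [0.015, 0.0475, 0, 0, 0, 0, 1],
    [0.03, 0.095, 0, 0, 0, 0, 1],
    [0.045, 0.1425, 0, -0.0006, -0.0003, 0, 1],
    [0.0613, 0.19, 0, -0.0014, -0.0008, 0, 1],
    [0.0763, 0.2375, 0, -0.0014, -0.0008, 0, 1],
    [0.0913, 0.285, 0, -0.0014, -0.0008, 0, 1],
    [0.1075, 0.3325, 0, -0.0014, -0.0008, 0, 1],
    [0.1225, 0.38, 0, -0.0014, -0.0008, 0, 1],
    [0.1375, 0.4275, 0.0063, -0.0014, -0.0008, 0, 1],
    [0.1538, 0.475, 0.0125, -0.0014, -0.0008, 0, 1],
    [0.1688, 0.5225, 0.015, -0.0014, -0.0008, 0, 1],
    [0.1825, 0.5625, 0.015, -0.0014, -0.0008, 0, 1],
  ],
)

```text
clock: 15.28
tcp_pos: [0.4788, -0.1739, 0.1178]
tcp_rot: [179.5, 0.3, -35.0]
ft_force: [0.9, -0.4, 0.2]
width: 0.0853
grip_force: 0.0
```

Run:
```python
from h import *
shot('wrist','w10'); p,d,W,k=load('w10'); P=cloud(d,W,k)
for lo,hi in [(.083,.092),(.03,.04)]:
    m=(P[...,2]>lo)&(P[...,2]<hi)&(np.hypot(P[...,0]-.463,P[...,1]+.24)<.05); q=P[m]; print(len(q),q.min(0),q.max(0),(q.min(0)+q.max(0))/2)
m=(p[...,0].astype(int)-p[...,2]>35)&(np.hypot(P[...,0]-.463,P[...,1]+.24)<.055)&(P[...,2]>.02); q=P[m]; print('nip',len(q),q.min(0),q.max(0),q.mean(0))
go(.463,-.2405,.12,-35); go(.463,-.2405,.027,-35)
```

```text
4426 [ 0.43890223 -0.26304245  0.08300706] [ 0.4864427  -0.21612034  0.0906438 ] [ 0.46267247 -0.23958139  0.08682543]
1237 [ 0.44348712 -0.27198865  0.03000288] [ 0.49498625 -0.20828001  0.03988723] [ 0.46923668 -0.24013433  0.03494505]
nip 99 [ 0.42675393 -0.22311788  0.05242585] [ 0.45295628 -0.21122355  0.08915887] [ 0.4372672  -0.21796454  0.06132249]
t 15.33 shift [ 2.35  5.96 -0.14] rot [ 0.011  0.004 -0.   ] rows 1.5
t 15.33 shift [2.38 5.86 9.16] rot [ 0.011  0.004 -0.   ] rows 2.7
```

View pics/w10.png

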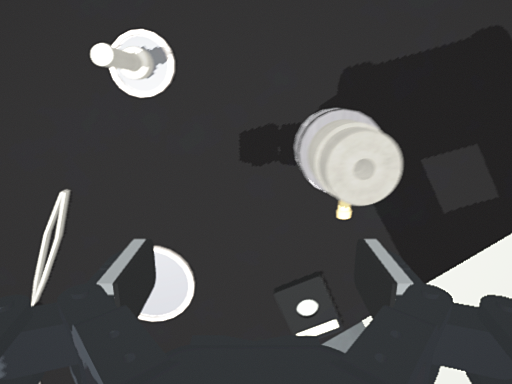

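The body top is centred near (365,168) and its nipple at (344,211) points along the tool's -x, so the jaws will clear it. Dish l is partly visible at (158,283).

In the tool's units: 9.1 cm / 80 = 0.1138, 8.5 cm / 80 = 0.1063, 0.011 rad / 6.2832 = 0.0018.

>>> move_arm(
  targets=[
    [0.0125, 0.0313, 0, 0.0008, 0.0003, 0, 1],
    [0.025, 0.0625, 0, 0.0018, 0.0006, 0, 1],
    [0.03, 0.0738, 0.0063, 0.0018, 0.0006, 0, 1],
    [0.03, 0.0738, 0.025, 0.0018, 0.0006, 0, 1],
    [0.03, 0.0738, 0.0563, 0.0018, 0.0006, 0, 1],
    [0.03, 0.0738, 0.0875, 0.0018, 0.0006, 0, 1],
    [0.03, 0.0738, 0.1063, 0.0018, 0.0006, 0, 1],
    [0.03, 0.0738, 0.1138, 0.0018, 0.0006, 0, 1],
    [0.03, 0.0738, 0.1138, 0.0018, 0.0006, 0, 1],
    [0.03, 0.0738, 0.1138, 0.0018, 0.0006, 0, 1],
  ],
)

```text
clock: 16.17
tcp_pos: [0.4656, -0.2342, 0.0272]
tcp_rot: [-179.9, 0.0, -35.0]
ft_force: [-0.5, -0.7, 0.3]
width: 0.0853
grip_force: 0.0
```

Run:
```python
from h import *
print(ctrl.sense()['ft_force']);go(.4625,-.240,.027,-35)
```

```text
[-0.48891353 -0.73898669  0.27194588]
t 16.17 shift [0.08 0.65 0.02] rot [-0.002  0.001  0.001] rows 0.2
```

In the tool's units: 0.6 cm / 80 = 0.0075, 0.1 cm / 80 = 0.0013.

>>> move_arm(
  targets=[
    [0.0013, 0.0075, 0, 0, 0, 0, 1],
    [0.0013, 0.0075, 0, 0, 0, 0, 1],
    [0.0013, 0.0075, 0, 0, 0, 0, 0.8],
    [0.0013, 0.0075, 0, 0, 0, 0, 0.7],
    [0.0013, 0.0075, 0, 0, 0, 0, 0.6],
    [0.0013, 0.0075, 0, 0, 0, 0, 0.5],
    [0.0013, 0.0075, 0, 0, 0, 0, 0.45],
    [0.0013, 0.0075, 0, 0, 0, 0, 0.4],
    [0.0013, 0.0075, 0, 0, 0, 0, 0.4],
    [0.0013, 0.0075, 0, 0, 0, 0, 0.4],
  ],
  force=50,
)

```text
clock: 17.0
tcp_pos: [0.4627, -0.2401, 0.0274]
tcp_rot: [-179.9, 0.0, -35.0]
ft_force: [-2.4, -0.0, 8.0]
width: 0.0507
grip_force: 50.9
```

Run:
```python
from h import *
s=ctrl.sense();print(s['ft_force'],s['tcp_pos']);go(.4498,-.0335,.085,-35)
```

```text
[-2.35165425 -0.03283914  8.03591205] [ 0.46274014 -0.24014679  0.02737462]
t 17.0 shift [-12.9  -16.21  -5.73] rot [-0.002  0.     0.001] rows 5.2
```

In the tool's units: -16.2 cm / 80 = -0.2025, -12.9 cm / 80 = -0.1613.

>>> move_arm(
  targets=[
    [0, 0, -0.0038, 0, 0, 0, 0.4],
    [0, 0, -0.015, 0, 0, 0, 0.4],
    [0, 0, -0.0375, 0, 0, 0, 0.4],
    [0, 0, -0.06, 0, 0, 0, 0.4],
    [-0.01, -0.0125, -0.0713, 0, 0, 0, 0.4],
    [-0.0325, -0.04, -0.0713, 0, 0, 0, 0.4],
    [-0.0575, -0.0725, -0.0713, 0, 0, 0, 0.4],
    [-0.085, -0.1075, -0.0713, 0, 0, 0, 0.4],
    [-0.1125, -0.1413, -0.0713, 0, 0, 0, 0.4],
    [-0.1375, -0.1725, -0.0713, 0, 0, 0, 0.4],
    [-0.155, -0.1938, -0.0713, 0, 0, 0, 0.4],
    [-0.1613, -0.2025, -0.0713, 0, 0, 0, 0.4],
  ],
)

```text
clock: 18.0
tcp_pos: [0.448, -0.0302, 0.0841]
tcp_rot: [-179.9, 0.2, -34.9]
ft_force: [-0.7, 0.1, -4.3]
width: 0.0509
grip_force: 53.7
```

Run:
```python
from h import *
shot('wrist','w11');s=ctrl.sense();print(s['ft_force'],s['width']);go(.4498,-.0335,-.0046,-35)
```

```text
[-0.47338609  0.99927495 -4.79926437] 0.05112288510399388
t 18.05 shift [0.31 0.21 8.88] rot [-0.002  0.002  0.003] rows 2.1
```

View pics/w11.png

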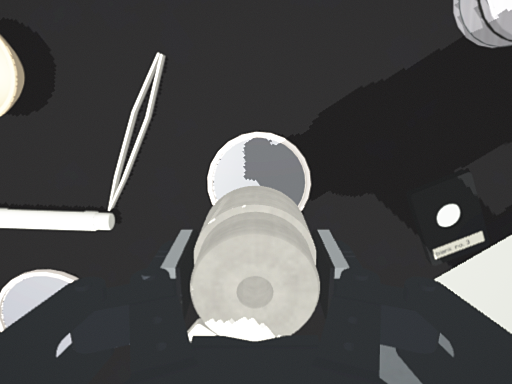

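The body is held level. Dish l's rim runs from (207,180) to (311,180) with its top at (259,131).

Run:
```python
from h import *
p,d,W,k=load('w11'); q=atz(np.array([[207,180.],[311,180],[259,131.5]]),.006,W,k); print(q,np.hypot(*(q[0]-q[1])[:2]))
m=(q[0]+q[1])/2; u=(q[2]-m)[:2]; print('c', q[2][:2]-u/np.hypot(*u)*.039)
P=cloud(d,W,k); L=P[250:320,195:315].reshape(-1,3); L=L[(L[:,2]>.12)&(L[:,2]<.16)]; print(np.percentile(L[:,2],[50,90]),(L.min(0)+L.max(0))/2,'topc',atz(np.array([[255,290.]]),.145,W,k))
```

```text
[[ 0.47396734 -0.00267597  0.006     ]
 [ 0.42931328 -0.06692265  0.006     ]
 [ 0.48142368 -0.05536804  0.006     ]] 0.07824079532283204
c [ 0.44933273 -0.03320566]
[0.14495282 0.14570878] [ 0.44969784 -0.0288933   0.13482361] topc [[ 0.44909032 -0.02940955  0.145     ]]
```

In the tool's units: 8.9 cm / 80 = 0.1113, 8.8 cm / 80 = 0.11.

>>> move_arm(
  targets=[
    [0.0038, 0.0031, 0.0125, 0, 0, 0, 0.4],
    [0.0038, 0.0031, 0.0313, 0, 0, 0, 0.4],
    [0.0038, 0.0031, 0.0563, 0, 0, 0, 0.4],
    [0.0038, 0.0031, 0.0788, 0, 0, 0, 0.4],
    [0.0038, 0.0031, 0.095, 0, 0, 0, 0.4],
    [0.0038, 0.0031, 0.1038, 0, 0, 0, 0.4],
    [0.0038, 0.0031, 0.1075, 0, 0, 0, 0.4],
    [0.0038, 0.0031, 0.1088, 0, 0, 0, 0.4],
    [0.0038, 0.0031, 0.11, 0, 0, 0, 0.4],
    [0.0038, 0.0031, 0.1106, 0, 0, 0, 0.4],
    [0.0038, 0.0031, 0.1113, 0, 0, 0, 0.4],
    [0.0038, 0.0031, 0.1113, 0, 0, 0, 0.4],
  ],
)

```text
clock: 19.05
tcp_pos: [0.4511, -0.0369, -0.0044]
tcp_rot: [-179.9, 0.0, -35.0]
ft_force: [-0.4, -0.1, -4.8]
width: 0.0509
grip_force: 53.6
```

>>> move_arm(
  targets=[
    [0, -0.0025, 0.0006, 0, 0, 0, 0.4],
    [0, -0.0025, 0.001, 0, 0, 0, 0.4],
    [0, -0.0025, 0.0014, 0, 0, 0, 0.4],
    [0, -0.0025, 0.0018, 0, 0, 0, 0.4],
    [0, -0.0025, 0.0021, 0, 0, 0, 0.4],
    [0, -0.0025, 0.0021, 0, 0, 0, 0.4],
  ],
)

```text
clock: 19.55
tcp_pos: [0.4523, -0.0351, -0.0056]
tcp_rot: [-179.9, 0.0, -35.0]
ft_force: [-3.4, 2.0, 12.9]
width: 0.0509
grip_force: 55.6
```

Contact came at the expected floor height (TCP -5.6 mm). Release and rise.

In the tool's units: -12 cm / 80 = -0.15, -11.5 cm / 80 = -0.1438.

>>> move_arm(
  targets=[
    [0, 0, -0.0006, 0, 0, 0, 0.62],
    [0, 0, -0.0006, 0, 0, 0, 0.7],
    [0, 0, -0.0006, 0, 0, 0, 0.85],
    [0, 0, -0.0006, 0, 0, 0, 1],
    [0, 0, -0.0006, 0, 0, 0, 1],
    [0, 0, -0.0063, 0, 0, 0, 1],
    [0, 0, -0.0313, 0, 0, 0, 1],
    [0, 0, -0.0688, 0, 0, 0, 1],
    [0, 0, -0.1125, 0, 0, 0, 1],
    [0, 0, -0.1438, 0, 0, 0, 1],
    [0, 0, -0.15, 0, 0, 0, 1],
    [0, 0, -0.15, 0, 0, 0, 1],
  ],
)

```text
clock: 20.55
tcp_pos: [0.4533, -0.0357, 0.1154]
tcp_rot: [-179.8, -0.2, -35.0]
ft_force: [-0.0, -0.2, -0.0]
width: 0.0853
grip_force: 0.0
```

Run:
```python
from h import *
shot('wrist','w12'); p,d,W,k=load('w12'); P=cloud(d,W,k)
m=(P[...,2]>.049)&(P[...,2]<.06)&(np.hypot(P[...,0]-.45,P[...,1]+.033)<.035);q=P[m];print(len(q),np.percentile(q[:,2],[5,50,95]),(q.min(0)+q.max(0))/2)
m=(P[...,2]>.03)&(P[...,2]<.04)&(np.hypot(P[...,0]-.463,P[...,1]+.24)<.045);q=P[m];print('base',len(q),q.min(0),q.max(0),(q.min(0)+q.max(0))/2)
go(.463,-.2405,.11,-35)
```

```text
3127 [0.0538155  0.0552883  0.05638598] [ 0.45271017 -0.03357146  0.05320984]
base 3478 [ 0.43235834 -0.24902815  0.03001337] [ 0.48615262 -0.2075028   0.03933815] [ 0.45925548 -0.22826548  0.03467576]
t 20.6 shift [12.63 16.18  0.36] rot [-0.003 -0.001  0.001] rows 4.9
```

In the tool's units: 16.2 cm / 80 = 0.2025, 15.4 cm / 80 = 0.1925.

>>> move_arm(
  targets=[
    [0.0313, 0.04, 0, 0, 0, 0, 1],
    [0.0625, 0.08, 0, 0, 0, 0, 1],
    [0.0938, 0.12, 0, 0, 0, 0, 1],
    [0.125, 0.16, 0, 0, 0, 0, 1],
    [0.15, 0.1925, 0, 0, 0, 0, 1],
    [0.1575, 0.2025, 0.005, 0, 0, 0, 1],
    [0.1575, 0.2025, 0.005, 0, 0, 0, 1],
    [0.1575, 0.2025, 0.005, 0, 0, 0, 1],
    [0.1575, 0.2025, 0.005, 0, 0, 0, 1],
  ],
)

```text
clock: 21.35
tcp_pos: [0.4612, -0.2389, 0.1079]
tcp_rot: [-179.9, 0.2, -34.9]
ft_force: [-0.4, 0.2, 0.4]
width: 0.0856
grip_force: 0.0
```

Run:
```python
from h import *
shot('wrist','w13'); p,d,W,k=load('w13'); P=cloud(d,W,k)
m=(P[...,2]>.033)&(P[...,2]<.04)&(np.hypot(P[...,0]-.463,P[...,1]+.24)<.05);q=P[m];print('base',len(q),q.min(0),q.max(0),(q.min(0)+q.max(0))/2)
c=((q.min(0)+q.max(0))/2); go(c[0],c[1],-.011,-35)
```

```text
base 5606 [ 0.43117361 -0.27212038  0.03301412] [ 0.49462976 -0.20862509  0.03912404] [ 0.46290169 -0.24037274  0.03606908]
t 21.4 shift [ 0.23  0.08 11.92] rot [-0.002  0.003  0.002] rows 2.9
```

In the tool's units: 12.4 cm / 80 = 0.155, 12.1 cm / 80 = 0.1513.

>>> move_arm(
  targets=[
    [0.0025, 0.0013, 0.0188, 0, 0, 0, 1],
    [0.0025, 0.0013, 0.05, 0, 0, 0, 1],
    [0.0025, 0.0013, 0.0875, 0, 0, 0, 1],
    [0.0025, 0.0013, 0.1188, 0, 0, 0, 1],
    [0.0025, 0.0013, 0.1413, 0, 0, 0, 1],
    [0.0025, 0.0013, 0.1513, 0, 0, 0, 1],
    [0.0025, 0.0013, 0.155, 0, 0, 0, 1],
    [0.0025, 0.0013, 0.155, 0, 0, 0, 1],
    [0.0025, 0.0013, 0.155, 0, 0, 0, 1],
  ],
)

```text
clock: 22.15
tcp_pos: [0.4641, -0.2421, -0.0141]
tcp_rot: [-179.9, -0.0, -34.9]
ft_force: [-0.5, 0.1, 0.1]
width: 0.0856
grip_force: 0.0
```

>>> move_arm(
  targets=[
    [0, 0, 0, 0, 0, 0, 0.9],
    [0, 0, 0, 0, 0, 0, 0.8],
    [0, 0, 0, 0, 0, 0, 0.7],
    [0, 0, 0, 0, 0, 0, 0.6],
    [0, 0, 0, 0, 0, 0, 0.5],
    [0, 0, 0, 0, 0, 0, 0.5],
    [0, 0, 0, 0, 0, 0, 0.5],
    [0, 0, 0, 0, 0, 0, 0.5],
  ],
  force=60,
)

```text
clock: 22.82
tcp_pos: [0.4639, -0.2426, -0.0136]
tcp_rot: [-179.9, -0.0, -35.0]
ft_force: [-2.2, 0.9, 11.8]
width: 0.0624
grip_force: 63.1
```

Run:
```python
from h import *
s=ctrl.sense();print(s['ft_force'],s['tcp_pos']);go(.452,.1828,.085,-35)
```

```text
[-2.23910508  0.90435965 11.80349149] [ 0.46393778 -0.24258529 -0.01363999]
t 22.82 shift [-25.35 -34.2   -9.81] rot [-0.002 -0.001  0.001] rows 10.5
```

>>> move_arm(
  targets=[
    [0, 0, -0.0038, 0, 0, 0, 0.5],
    [0, 0, -0.0163, 0, 0, 0, 0.5],
    [0, 0, -0.04, 0, 0, 0, 0.5],
    [0, 0, -0.0688, 0, 0, 0, 0.5],
    [0, 0, -0.1, 0, 0, 0, 0.5],
    [0, 0, -0.1225, 0, 0, 0, 0.5],
    [-0.0075, -0.01, -0.13, 0, 0, 0, 0.5],
    [-0.0225, -0.0313, -0.13, 0, 0, 0, 0.5],
    [-0.0438, -0.06, -0.13, 0, 0, 0, 0.5],
    [-0.0663, -0.09, -0.13, 0, 0, 0, 0.5],
    [-0.0888, -0.12, -0.13, 0, 0, 0, 0.5],
    [-0.1113, -0.15, -0.13, 0, 0, 0, 0.5],
  ],
)

```text
clock: 23.82
tcp_pos: [0.4578, -0.0912, 0.089]
tcp_rot: [-179.9, 0.1, -35.0]
ft_force: [0.3, 0.3, -6.1]
width: 0.0623
grip_force: 67.7
```

Run:
```python
from h import *
s=ctrl.sense();print(s['ft_force'],s['width']);go(.452,.1828,.09,-35)
```

```text
[ 0.32383335  0.34133922 -6.13496429] 0.062312200085928
t 23.82 shift [-16.19 -22.12  -0.03] rot [-0.002  0.002 -0.   ] rows 6.6
```

In the tool's units: -22.1 cm / 80 = -0.2763, -21.2 cm / 80 = -0.265.

>>> move_arm(
  targets=[
    [-0.0225, -0.03, 0, 0, 0, 0, 0.5],
    [-0.045, -0.0613, 0, 0, 0, 0, 0.5],
    [-0.0675, -0.0925, 0, 0, 0, 0, 0.5],
    [-0.0913, -0.1238, 0, 0, 0, 0, 0.5],
    [-0.1138, -0.155, 0, 0, 0, 0, 0.5],
    [-0.1363, -0.1863, 0, 0, 0, 0, 0.5],
    [-0.1575, -0.215, 0, 0, 0, 0, 0.5],
    [-0.1775, -0.2425, 0, 0, 0, 0, 0.5],
    [-0.1938, -0.265, 0, 0, 0, 0, 0.5],
    [-0.2025, -0.2763, 0, 0, 0, 0, 0.5],
    [-0.2025, -0.2763, 0, 0, 0, 0, 0.5],
    [-0.2025, -0.2763, 0, 0, 0, 0, 0.5],
  ],
)

```text
clock: 24.82
tcp_pos: [0.4521, 0.1809, 0.0896]
tcp_rot: [-180.0, 0.1, -34.9]
ft_force: [0.1, -0.1, -6.0]
width: 0.0622
grip_force: 67.6
```

Run:
```python
from h import *
shot('wrist','w14'); go(.452,.1828,-.0096,-35)
```

```text
t 24.87 shift [-0.15 -0.19  9.92] rot [-0.001  0.002  0.001] rows 2.4
```

View pics/w14.png

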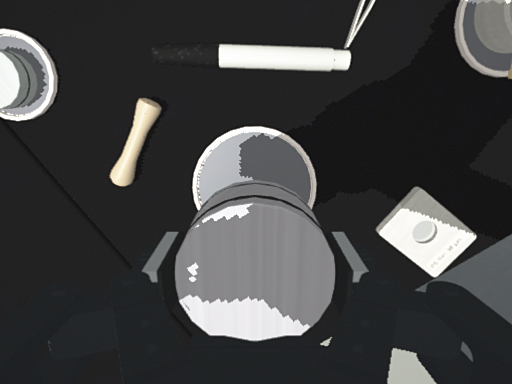

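The base is held level at about (255,272). Dish xl's rim runs from (193,183) to (317,183) with its top at (255,126).

Run:
```python
from h import *
p,d,W,k=load('w14'); q=atz(np.array([[193,183.],[317,183],[255,126.5]]),.006,W,k); print(np.hypot(*(q[0]-q[1])[:2]))
R=Ro.from_euler('xyz',[180,0,-35],degrees=True).as_matrix()[:2,0]
print('c', q[2][:2]-R*.048,(q[0]+q[1])[:2]/2)
P=cloud(d,W,k); L=P[205:335,180:332].reshape(-1,3); L=L[(L[:,2]>.135)&(L[:,2]<.15)]; print(np.percentile(L[:,2],[5,50,95]),'topc',atz(np.array([[255,271.]]),.139,W,k), ctrl.sense()['tcp_pos'])
```

```text
0.09562180915907752
c [0.45030692 0.18369731] [0.4542912  0.18073991]
[0.13889951 0.13990883 0.14082729] topc [[0.4540001 0.1810919 0.139    ]] [0.45216831 0.1802363  0.08957638]
```

In the tool's units: 9.9 cm / 80 = 0.1238, 9.85 cm / 80 = 0.1231.

>>> move_arm(
  targets=[
    [-0.005, 0, 0.0125, 0, 0, 0, 0.5],
    [-0.005, 0, 0.035, 0, 0, 0, 0.5],
    [-0.005, 0, 0.0625, 0, 0, 0, 0.5],
    [-0.005, 0, 0.0875, 0, 0, 0, 0.5],
    [-0.005, 0, 0.1063, 0, 0, 0, 0.5],
    [-0.005, 0, 0.1163, 0, 0, 0, 0.5],
    [-0.005, 0, 0.12, 0, 0, 0, 0.5],
    [-0.005, 0, 0.1219, 0, 0, 0, 0.5],
    [-0.005, 0, 0.1231, 0, 0, 0, 0.5],
    [-0.005, 0, 0.1238, 0, 0, 0, 0.5],
    [-0.005, 0, 0.1238, 0, 0, 0, 0.5],
  ],
)

```text
clock: 25.78
tcp_pos: [0.4503, 0.1836, -0.0084]
tcp_rot: [-179.8, 0.0, -35.0]
ft_force: [0.3, -1.0, -6.1]
width: 0.062
grip_force: 67.7
```

In the tool's units: 0.15 cm / 80 = 0.0019, 0.12 cm / 80 = 0.0015.

>>> move_arm(
  targets=[
    [0, 0, 0.0005, 0, 0, 0, 0.5],
    [0, 0, 0.001, 0, 0, 0, 0.5],
    [0, 0, 0.0015, 0, 0, 0, 0.5],
    [0, 0, 0.0019, 0, 0, 0, 0.5],
    [0, 0, 0.0019, 0, 0, 0, 0.5],
  ],
)

```text
clock: 26.2
tcp_pos: [0.4498, 0.1835, -0.0105]
tcp_rot: [-179.9, 0.1, -35.0]
ft_force: [-0.3, -0.6, -5.5]
width: 0.062
grip_force: 67.7
```

>>> move_arm(
  targets=[
    [0, 0, 0.0004, 0, 0, 0, 0.5],
    [0, 0, 0.0008, 0, 0, 0, 0.5],
    [0, 0, 0.0011, 0, 0, 0, 0.5],
    [0, 0, 0.0011, 0, 0, 0, 0.5],
  ],
)

```text
clock: 26.53
tcp_pos: [0.4498, 0.1835, -0.0106]
tcp_rot: [-179.9, 0.1, -35.0]
ft_force: [-4.4, -0.7, 11.1]
width: 0.0619
grip_force: 70.0
```

The base is down at the expected floor height. Release and rise.

In the tool's units: -14 cm / 80 = -0.175, -13 cm / 80 = -0.1625.

>>> move_arm(
  targets=[
    [0, 0, -0.0004, 0, 0, 0, 0.78],
    [0, 0, -0.0004, 0, 0, 0, 0.9],
    [0, 0, -0.0004, 0, 0, 0, 1],
    [0, 0, -0.0004, 0, 0, 0, 1],
    [0, 0, -0.0004, 0, 0, 0, 1],
    [0, 0, -0.0063, 0, 0, 0, 1],
    [0, 0, -0.0313, 0, 0, 0, 1],
    [0, 0, -0.075, 0, 0, 0, 1],
    [0, 0, -0.125, 0, 0, 0, 1],
    [0, 0, -0.1625, 0, 0, 0, 1],
    [0, 0, -0.175, 0, 0, 0, 1],
    [0, 0, -0.175, 0, 0, 0, 1],
  ],
)

```text
clock: 27.53
tcp_pos: [0.4516, 0.1839, 0.1315]
tcp_rot: [-179.6, -0.1, -35.0]
ft_force: [0.2, 0.1, 0.1]
width: 0.0853
grip_force: 0.0
```

Run:
```python
from h import *
a=shot('scene','sc9')[0]; b=shot('top','top9')[0]; c=shot('wrist','w15')[0]
cv2.imwrite('pics/end.png',np.hstack([cv2.resize(a[120:320,120:350],(400,348)),cv2.resize(c,(400,348))])[:,:,::-1])
p,d,W,k=load('w15'); P=cloud(d,W,k)
for n,x,y,h in (('base',.4503,.1835,.039),('body',.4495,-.0333,.0545),('spacer',.62,.279,.023),):
    m=(abs(P[...,2]-h)<.003)&(np.hypot(P[...,0]-x,P[...,1]-y)<.045);q=P[m]
    if len(q):print(n,len(q),np.percentile(q[:,2],[5,50,95]).round(4),((q.min(0)+q.max(0))/2).round(4))
print(ctrl.sense()['ft_force'])
```

```text
base 4875 [0.0387 0.0398 0.0409] [0.449  0.1859 0.039 ]
body 871 [0.0527 0.055  0.0565] [ 0.4518 -0.0175  0.0545]
spacer 2133 [0.0221 0.0236 0.0249] [0.6188 0.2818 0.023 ]
[-0.00920534 -0.6365866   0.4608059 ]
```

View pics/end.png

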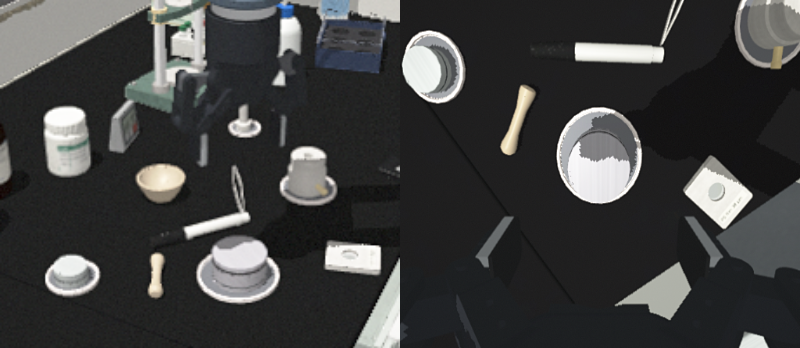

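All four parts stand flat inside their own dishes, the mortar hasn't moved, and the gripper is clear of everything.

```bash
python3 -c "
from cell import ticket; print(ticket.job_done())"
```

```text
the job is handed in; nothing more can be done
None
```

The stack is apart and the job handed in at about 28 s: plunger, spacer, die body and die base each stand upright and flat inside their own dish, and the agate mortar was not touched.

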